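Build the soil sieve stack on the shaker

ROBOT

A 6-joint arm with a two-finger parallel gripper is mounted at the origin on the work surface. World frame = base frame: x ahead of the robot, y to its left, z up, the work surface at z = 0. Lengths are in m, angles in rad, forces in N, time in s.
With the tool pointing down it reaches from about 0.225 to 0.875 m from the base axis. Payload 3.4 kg.
Tool frame: the origin (TCP) lies at the very end of the fingers, on their centre line; the grasp point (between the pads) lies 19 mm behind it; x points along the fingers, y is the direction in which the jaws open and shut, and the axes are right-handed (so a half turn about x gives the same grasp; the last joint's range is limited). The gripper opens to 85 mm and grips with 20 to 120 N. Pads are 22 mm wide; open, the fingers measure 114 mm over their backs; the gripper's body (76 mm by 85 mm) begins 54 mm behind the grasp point. The pads swing forward as they close: fully open they stand 13 mm farther back than shut.
Start: joints at [1.178, 0.276, 1.505, -0, 1.361, -0.121], TCP at [0.154, 0.554, 0.231] pointing down, gripper open.
Joint ranges: [-2.89, 2.89], [-0.75, 2.08], [0.22, 2.7], [-1.18, 4.32], [0.11, 2.71], [-2.7, 2.7]. Speed limits (rad/s): [2.57, 2.57, 3.14, 3.14, 3.14, 3.14].

INTERFACE

Orientations are given as a unit quaternion [w, x, y, z].
In Python, from rig import manip gives the robot as it stands. The module is installed in compiled form; this text tells all that it offers.
- The arm moves only by the tool play_rows, never from a script. Its argument "plan" is a list that holds one entry, the list of rows, each a list of 5 numbers: the closure, from 0 (fully open) to 1 (shut), then the shift along the tool's x, y, z in m, then the turn about the tool's x in degrees. A call has 1 to 12 rows; each row is the pose to reach, as a shift and turn from the pose measured when the call began, along the tool's axes at that moment; what a row does not reach only later rows make up. A row lasts 1/10 s, in which the tool goes at most 50 mm and 8.59 degrees, less where a joint would pass 70% of its speed; a pose out of reach is approached as far as the arm can. A call with a gripper value outside its range is refused whole. The fingers move at their own pace and stop on an object; "grip_force" is the grip in N (left out, the last holds). Time passes only in rows, so rows that repeat a pose let the fingers close. It gives the time, the measured TCP pose, the force and the opening at its end, in the units of the state.
- manip.get_state(): the state, without advancing time (a new reading comes with each control period).
- manip.get_image(name): name is "side" or "top"; returns (picture, depth): 420x560x3 uint8, red, green, blue; 420x560 float32, m along the optical axis (not along the pixel's ray), 0 where there is no reading.
- manip.camera_params(name): a dict with "intrinsics" (3x3 intrinsics, pixels), "R" (3x3) and "t" (3): a world point X has camera coordinates R X + t. Camera axes: x right, y down, z forward; pixel columns grow to the right and rows downward; lengths in m; the calibration is good to about 2 mm. A picture is of the moment at which its call begins. camera_params takes no time and is no camera call.
- manip.sign_off(): hands the job in, once; it reports no verdict.
The state is a dict: "clock": time; "qpos": joint angles; "qd": joint speeds; "effort": joint torques, N m; "position": TCP position; "ee_rot": TCP orientation; "contact_force": force on the tool from outside, world axes, zero at the start; "moment": the same for the moment, N m; "width": finger opening in m.
Only numpy, scipy, OpenCV 4.12 (cv2) and the standard library are available. Lean on these libraries where they do the work, as an engineer would, in place of code of your own. Each camera call takes 0.05 s, during which the arm holds its last target.

TASK

Build the sieve stack on the shaker, one piece at a time from the bottom up: first the blue fine sieve into the receiver pan on the shaker, then the yellow one, then the red one, and close it with the top lid from the spring-loaded lid holder. Every piece should be upright, fully down in the one below and let go; leave the green sieve where it stands.

Things in the scene. Friction and masses are not known exactly. Their poses are not given: they have to be found in the camera images.
- shaker: Target, fixed: white square shaker, 140 x 140 mm, 51 mm high, with a dark disc 96 mm across (top at 56 mm) and in its centre an open steel receiver pan, 60 mm across, rim 80 mm above the table, mouth 56 mm across and 12 mm deep. A sieve fully home in it has its origin 72 mm above the table. Origin: centre of the shaker's underside, below the pan's centre; z up.
- lid_holder: Fixed grey lid holder: foot 110 mm across, tube 76 mm across and 62 mm high; two nested black lids stand on a spring-borne plate in it. The spring is soft (about 37 N/m): when the top lid is lifted straight up, the second lid rises 16 mm into its place, and stays there. Origin: centre of the underside, on the tube's axis.
- lid: Top lid in the holder: black, round, 24 mm high, 60 g: skirt 52 mm across from 0 to 8 mm, body 60 mm across from 8 to 24 mm, dished top. Starts about 62 mm above the table, level with the tube's rim; grip its body from the sides (second lid's body right below it). Its skirt fits a sieve's mouth with 2 mm play, shoulder (8 mm up) on the rim. Origin: centre of its underside, z up.
- fine_sieve: Fine sieve: loose, round, blue with a steel skirt, 36 mm high, about 110 g: skirt 52 mm wide (foot tapered to 47) from 0 to 8 mm, blue body 60 mm across from 8 to 36 mm, mouth on top 56 mm across, 12 mm deep to the mesh. Its skirt fits the mouth of the piece below with 2 mm play, shoulder (8 mm up) on that rim: each adds 28 mm. Bears a 25 N grip. Origin: centre of its underside, z up.
- medium_sieve: Medium sieve, yellow. Same shape, sizes, origin and axes as the fine sieve; wider mesh.
- coarse_sieve: Coarse sieve, red. Same shape, sizes, origin and axes as the fine sieve; widest mesh.
- spare_sieve: Green sieve, not to be used: leave it where it stands. Same shape, sizes, origin and axes as the fine sieve.

How it is judged:
On the way, in this order (a step that is already met when the one before it is completed fails the run):
1. The blue sieve sits in the receiver on the shaker (horizontal distance between fine_sieve and shaker below 0.006 m and z of fine_sieve in the frame of shaker between 0.068 and 0.075 m and angle between fine_sieve's own z axis and vertical below 0.07 rad), for 0.2 s.
2. The yellow sieve sits in the blue one (horizontal distance between medium_sieve and fine_sieve below 0.006 m and z of medium_sieve in the frame of fine_sieve between 0.024 and 0.031 m and angle between medium_sieve's own z axis and vertical below 0.07 rad), for 0.2 s.
3. The red sieve sits in the yellow one (horizontal distance between coarse_sieve and medium_sieve below 0.006 m and z of coarse_sieve in the frame of medium_sieve between 0.024 and 0.031 m and angle between coarse_sieve's own z axis and vertical below 0.07 rad), for 0.2 s.
4. The lid sits on the red sieve (horizontal distance between lid and coarse_sieve below 0.006 m and z of lid in the frame of coarse_sieve between 0.024 and 0.031 m and angle between lid's own z axis and vertical below 0.07 rad), for 0.2 s.
At the end, for the whole second after the job is handed in: From the bottom: blue sieve in the shaker's receiver, yellow in blue, red in yellow, lid on red; each within 6 mm of the axis of the piece below, its shoulder no more than 3 mm above that rim, tilted less than 0.07 rad (4 degrees) and at rest; the green sieve within 20 mm of where it started (all of step 1 and all of step 2 and all of step 3 and all of step 4 and linear speed of each of fine_sieve, medium_sieve, coarse_sieve, lid below 0.02 m/s and distance of spare_sieve from where it was at the start of the episode below 0.02 m); the robot touches nothing.
It fails at once if The green sieve is moved by more than 20 mm (distance of spare_sieve from where it was at the start of the episode above 0.02 m).
It also fails if it takes over 118 s, if anything falls off the work surface, if the arm or the gripper's body presses on something with over 40 N, if the wrist force passes 120 N, or if a joint passes its speed limit or range.

## Working session

There is one attempt and no reset: what is moved stays moved. The work goes in short steps, Python scripts to look and compute and a tool call to move; the robot and the scene stay as the last step left them, time stands still between calls to the robot, and variables do not carry over. Pictures are saved under pics/ and viewed, and the job is handed in when it is done.

Besides the shell and the picture viewer there is one more tool, called after "Emit:" as name([rows], argument=value, ...), one row to a line, values as JSON. play_rows: Moves the arm, as the interface text tells. Its arguments: {"type":"object","properties":{"plan":{"type":"array","items":{"type":"array","items":{"type":"array","items":{"type":"number"}}}},"grip_force":{"type":"number"}},"required":["plan"]}

```bash
mkdir -p pics; ls
python3 - <<'E'
from rig import manip
import cv2,numpy as np
print(manip.get_state())
for n in("top","side"):
    p,d=manip.get_image(n); c=manip.camera_params(n); print(n,c)
    cv2.imwrite(f"pics/{n}0.png",p[:,:,::-1]); np.save(f"{n}0.npy",d)
E
```

```text
pics
{'clock': 0.0, 'qpos': array([ 1.17800267e+00,  2.76584266e-01,  1.50614378e+00, -3.54028750e-06,
        1.36069034e+00, -1.20977680e-01]), 'qd': array([-0.00158908, -0.0011039 , -0.00056078, -0.00172975,  0.00197075,
       -0.00087189]), 'effort': array([-2.74372978e-03, -4.16772079e+01, -2.45798439e+01, -3.53320929e-04,
        1.11383523e-02, -8.37332379e-06]), 'position': array([0.15416569, 0.55339559, 0.23044158]), 'ee_rot': array([ 0.70042328,  0.09518096,  0.70074891, -0.09643021]), 'contact_force': array([-0.00185535,  0.11205563, -0.59924803]), 'moment': array([0.04900964, 0.04241305, 0.02097113]), 'width': 0.08532965648223959}
top {'intrinsics': array([[517.31186253,   0.        , 278.56106881],
       [  0.        , 517.31186253, 207.34751477],
       [  0.        ,   0.        ,   1.        ]]), 'R': array([[ 0.01095529, -0.99985887,  0.01273645],
       [-0.98546296, -0.01295536, -0.16939571],
       [ 0.16953681, -0.01069552, -0.98546582]]), 't': array([-0.01348885,  0.54820615,  1.01806278])}
side {'intrinsics': array([[434.50810387,   0.        , 280.45824391],
       [  0.        , 434.50810387, 207.69914612],
       [  0.        ,   0.        ,   1.        ]]), 'R': array([[ 0.99664539, -0.0804556 , -0.01499535],
       [-0.06024151, -0.59716622, -0.79985215],
       [ 0.05539787,  0.7980723 , -0.60000973]]), 't': array([-0.54034394,  0.0873078 ,  0.78877925])}
```

View pics/top0.png

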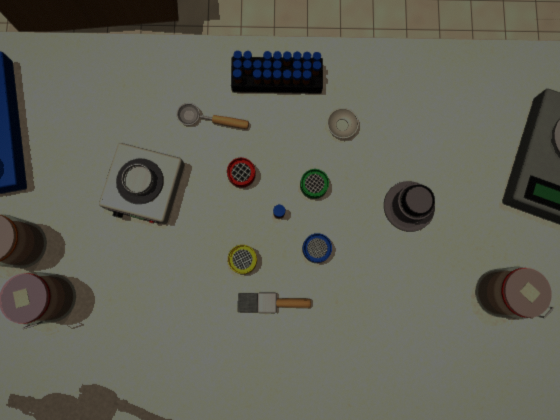

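View pics/side0.png

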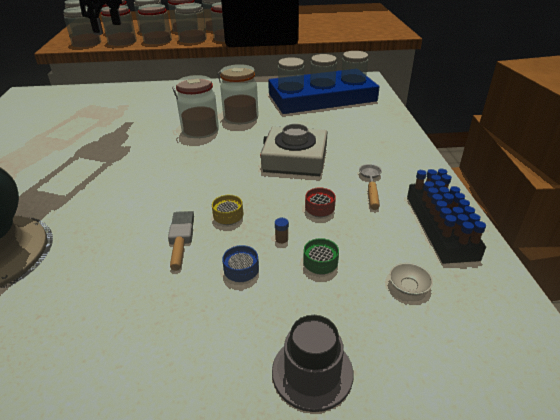

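The top view shows blue (317,248), yellow (243,260), red (241,172), green (314,184), pan (139,180) and lid holder (412,203). The side view agrees with this. A small jar stands at (279,211) among the sieves.

```bash
cat > h.py <<'E'
import numpy as np,cv2
from rig import manip
def cp(n):
    c=manip.camera_params(n); return c["intrinsics"],c["R"],c["t"]
def pts(n,d):
    K,R,t=cp(n); v,u=np.mgrid[:d.shape[0],:d.shape[1]]
    P=np.stack([(u-K[0,2])/K[0,0]*d,(v-K[1,2])/K[1,1]*d,d],-1)
    W=(P-t)@R; W[d==0]=np.nan; return W
def ray(n,uv,z):
    K,R,t=cp(n); d=R.T@np.linalg.solve(K,[uv[0],uv[1],1.]); c=-R.T@t
    return c+d*(z-c[2])/d[2]
def proj(n,X):
    K,R,t=cp(n); p=K@(R@np.asarray(X)+t); return p[:2]/p[2]
def circ(xy):
    A=np.c_[2*xy,np.ones(len(xy))]; s=np.linalg.lstsq(A,(xy**2).sum(1),rcond=None)[0]
    return s[:2],np.sqrt(s[2]+s[:2]@s[:2])
def mask(p,col):
    h=cv2.cvtColor(p,cv2.COLOR_RGB2HSV).astype(int);H,S,V=h[...,0],h[...,1],h[...,2]
    r={"blue":(H>105)&(H<130),"yellow":(H>22)&(H<34),"red":(H<8)|(H>172),"green":(H>50)&(H<75)}[col]
    return (r&(S>140)&(V>50)).astype(np.uint8)
E
python3 - <<'E'
from h import *
approx={"top":{"blue":(317,248),"yellow":(243,260),"red":(241,172),"green":(314,184)},"side":{"blue":(241,263),"yellow":(228,209),"red":(320,202),"green":(321,256)}}
for n in("top","side"):
    p=cv2.imread(f"pics/{n}0.png")[:,:,::-1].copy(); d=np.load(f"{n}0.npy"); W=pts(n,d)
    print(n,"table z",np.nanmedian(W[280:300,330:400,2]))
    for c,(u,v) in approx[n].items():
        m=mask(p,c); w=np.zeros_like(m); cv2.circle(w,(u,v),24,1,-1); m&=w
        Q=W[m>0]; Q=Q[np.isfinite(Q[:,0])]; zt=np.percentile(Q[:,2],90)
        T=Q[abs(Q[:,2]-zt)<.004]
        cc,r=cv2.minEnclosingCircle(T[:,:2].astype(np.float32)); k,rr=circ(T[:,:2])
        hull=cv2.convexHull(np.argwhere(m)[:,::-1].astype(np.int32))
        # rim outline by ray at z=.036
        R=np.array([ray(n,x[0],.036)[:2] for x in hull]); c2,r2=cv2.minEnclosingCircle(R.astype(np.float32))
        print(c,m.sum(),"z90 %.4f"%zt,"mec",np.round(cc,4),round(r,4),"mean ring",np.round(k,4),round(rr,4),"ray",np.round(c2,4),round(r2,4))
E
```

```text
top table z 0.0006898148906040958
blue 281 z90 0.0368 mec [ 0.4675 -0.0869] 0.0295 mean ring [ 0.4678 -0.0869] 0.0286 ray [ 0.4675 -0.0867] 0.0296
yellow 346 z90 0.0375 mec [0.4426 0.0668] 0.0295 mean ring [0.4425 0.0667] 0.0286 ray [0.4424 0.0663] 0.0299
red 320 z90 0.0374 mec [0.6268 0.0742] 0.03 mean ring [0.6266 0.0739] 0.0286 ray [0.6254 0.0738] 0.031
green 216 z90 0.0364 mec [ 0.6039 -0.0814] 0.0293 mean ring [ 0.6045 -0.0815] 0.0285 ray [ 0.6046 -0.0814] 0.0291
side table z 0.0008984114184652633
blue 121 z90 0.0370 mec [ 0.4676 -0.0889] 0.0292 mean ring [ 0.4679 -0.0882] 0.0284 ray [ 0.466  -0.0954] 0.0324
yellow 348 z90 0.0366 mec [0.4438 0.0665] 0.031 mean ring [0.4431 0.0667] 0.0287 ray [0.4459 0.0508] 0.0452
red 210 z90 0.0367 mec [0.6274 0.0726] 0.0302 mean ring [0.6271 0.0729] 0.0285 ray [0.6248 0.0586] 0.0433
green 103 z90 0.0369 mec [ 0.6036 -0.0851] 0.0286 mean ring [ 0.6044 -0.0829] 0.0282 ray [ 0.6037 -0.0849] 0.0287
```

Run:
```python
import cv2
p=cv2.imread("pics/top0.png")
a=cv2.resize(p[130:230,90:190],(400,400),interpolation=cv2.INTER_CUBIC);b=cv2.resize(p[150:250,360:460],(400,400),interpolation=cv2.INTER_CUBIC)
s=cv2.imread("pics/side0.png")
cv2.imwrite("pics/crop1.png",cv2.convertScaleAbs(cv2.hconcat([a,b]),alpha=1.6))
a=cv2.resize(s[110:190,250:340],(450,400),interpolation=cv2.INTER_CUBIC);b=cv2.resize(s[305:405,265:365],(350,400)[::1],interpolation=cv2.INTER_CUBIC)
cv2.imwrite("pics/crop2.png",cv2.convertScaleAbs(cv2.hconcat([a,b]),alpha=1.6))
```

```text
(no output)
```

View pics/crop1.png

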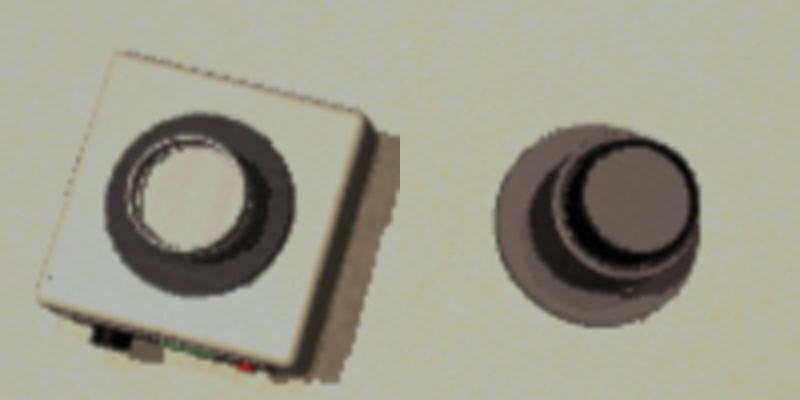

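View pics/crop2.png

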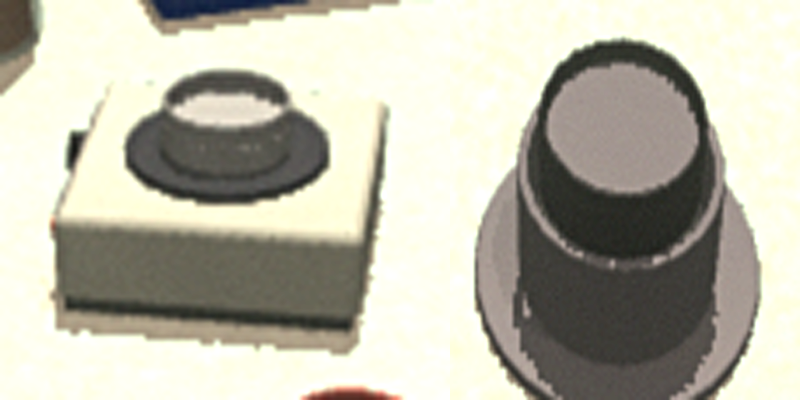

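The sieves agree between the two views to about 2 mm, with the right height and radius. Next come the pan, disc, lid and tube.

Run:
```python
from h import *
def rep(n,W,c,rad,zlo,zhi,lab):
    m=np.isfinite(W[...,0])&(np.hypot(W[...,0]-c[0],W[...,1]-c[1])<rad)&(W[...,2]>zlo)&(W[...,2]<zhi)
    Q=W[m]; 
    if len(Q)<8: print(n,lab,len(Q));return
    cc,r=cv2.minEnclosingCircle(Q[:,:2].astype(np.float32)); k,rr=circ(Q[:,:2])
    print(n,lab,len(Q),"z %.4f"%np.median(Q[:,2]),"mec",np.round(cc,4),round(r,4),"lsq",np.round(k,4),round(rr,4))
for n in("top","side"):
    W=pts(n,np.load(f"{n}0.npy"))
    s=ray("top",(139,180),.08); l=ray("top",(416,200),.086)
    rep(n,W,s,.045,.076,.090,"pan rim"); 
    rep(n,W,s,.06,.054,.0595,"disc"); rep(n,W,s,.09,.049,.0535,"shaker top")
    rep(n,W,l,.05,.079,.095,"lid top");rep(n,W,l,.045,.06,.066,"tube rim"); rep(n,W,l,.08,.004,.02,"foot")
    rep(n,W,l,.05,.0845,.095,"lid rim")
```

```text
top pan rim 129 z 0.0801 mec [0.5984 0.28  ] 0.0302 lsq [0.5982 0.2795] 0.0285
top disc 908 z 0.0566 mec [0.5946 0.2741] 0.0601 lsq [0.5975 0.2783] 0.043
top shaker top 1953 z 0.0515 mec [0.5952 0.2746] 0.0898 lsq [0.5976 0.2786] 0.0654
top lid top 344 z 0.0812 mec [ 0.5623 -0.2864] 0.0302 lsq [ 0.562  -0.2868] 0.0237
top tube rim 176 z 0.0628 mec [ 0.5623 -0.2864] 0.0383 lsq [ 0.5629 -0.2875] 0.0353
top foot 946 z 0.0083 mec [ 0.5606 -0.2804] 0.0795 lsq [ 0.5616 -0.2857] 0.0503
top lid rim 87 z 0.0868 mec [ 0.5623 -0.2864] 0.0302 lsq [ 0.5623 -0.2868] 0.0287
side pan rim 119 z 0.0796 mec [0.5975 0.2801] 0.0328 lsq [0.5992 0.2789] 0.0287
side disc 364 z 0.0572 mec [0.5979 0.274 ] 0.0565 lsq [0.5996 0.2778] 0.0403
side shaker top 850 z 0.0521 mec [0.5957 0.2745] 0.0895 lsq [0.5986 0.2776] 0.0662
side lid top 746 z 0.0824 mec [ 0.5627 -0.2879] 0.0308 lsq [ 0.5619 -0.288 ] 0.0262
side tube rim 518 z 0.0624 mec [ 0.5619 -0.2881] 0.038 lsq [ 0.562  -0.2868] 0.0347
side foot 2121 z 0.0086 mec [ 0.5618 -0.2881] 0.0552 lsq [ 0.5619 -0.2875] 0.0464
side lid rim 266 z 0.0862 mec [ 0.5624 -0.2874] 0.0305 lsq [ 0.5619 -0.2876] 0.0287
```

```bash
cat >> h.py <<'E'
def goal(x,y,z,yaw=90.):
    from scipy.spatial.transform import Rotation as Ro
    s=manip.get_state(); q=s["ee_rot"]; R=Ro.from_quat([q[1],q[2],q[3],q[0]]).as_matrix()
    cur=np.degrees(np.arctan2(R[1,1],R[0,1])); sh=R.T@(np.array([x,y,z])-s["position"])
    print("t %.2f"%s["clock"],"pos",np.round(s["position"],4),"tilt",np.round(R[:,0],4),"yaw %.2f"%cur,"w %.4f"%s["width"],"F",np.round(s["contact_force"],2))
    print("shift",np.round(sh,4),"turn %.2f"%(-((yaw-cur+180)%360-180)))
E
python3 - <<'E'
from h import *
goal(.4677,-.0875,.231)
W=pts("top",np.load("top0.npy"));print("max z left jars",np.nanmax(W[200:330,0:80,2]),np.nanmax(W[...,2]), "jar small",np.round(ray("top",(279,211),.03),3), np.nanmax(W[200:222,270:290,2]))
E
```

```text
t 0.10 pos [0.1542 0.5534 0.2305] tilt [-6.0e-04 -1.5e-03 -1.0e+00] yaw 74.43 w 0.0854 F [-0.35  0.79  0.21]
shift [ 3.000e-04 -5.332e-01  4.741e-01] turn -15.57
max z left jars 0.1422144966425305 0.1422144966425305 jar small [ 0.543 -0.008  0.03 ] 0.04821958360057525
```

Emit:
play_rows([
  [[0,0,-0.04,0.036,-4],[0,0,-0.08,0.071,-8],[0,0,-0.12,0.107,-12],[0,0,-0.16,0.142,-15.57],[0,0,-0.2,0.178,-15.57],[0,0,-0.24,0.213,-15.57],[0,0,-0.28,0.249,-15.57],[0,0,-0.32,0.284,-15.57],[0,0,-0.36,0.32,-15.57],[0,0,-0.4,0.356,-15.57],[0,0,-0.44,0.391,-15.57],[0,0,-0.48,0.427,-15.57]],
])

```text
clock: 1.3
position: [0.418, 0.0128, 0.2311]
ee_rot: [0.707, -0.0, 0.707, -0.001]
contact_force: [1.1, 0.4, -0.2]
width: 0.0856
```

```bash
python3 -c "
from h import *
goal(.4677,-.0875,.10)"
```

```text
t 1.30 pos [0.418  0.0128 0.2311] tilt [-4.0e-04 -1.2e-03 -1.0e+00] yaw 89.96 w 0.0856 F [ 1.13  0.45 -0.16]
shift [ 0.1312 -0.1001  0.0499] turn -0.04
```

Emit:
play_rows([
  [[0,0.02,-0.04,0.02,0],[0,0.05,-0.08,0.04,0],[0,0.09,-0.1,0.05,0],[0,0.125,-0.1,0.05,0],[0,0.131,-0.1,0.05,0],[0,0.131,-0.1,0.05,0]],
])

```text
clock: 1.9
position: [0.4667, -0.0869, 0.0993]
ee_rot: [0.706, 0.0, 0.708, -0.0]
contact_force: [0.2, -0.8, 0.4]
width: 0.0856
```

Run:
```python
from h import *
p,d=manip.get_image("side"); cv2.imwrite("pics/s1.png",p[:,:,::-1])
p2,_=manip.get_image("top"); cv2.imwrite("pics/s1b.png",cv2.hconcat([cv2.resize(p[120:320,160:360],(400,400)),cv2.resize(p2[150:350,220:420],(400,400))])[:,:,::-1])
goal(.4677,-.0875,.006)
```

```text
t 2.00 pos [ 0.4688 -0.0872  0.1016] tilt [ 0.0019 -0.0019 -1.    ] yaw 90.01 w 0.0853 F [0.11 0.34 0.04]
shift [ 0.0956 -0.0002 -0.0013] turn 0.01
```

View pics/s1b.png

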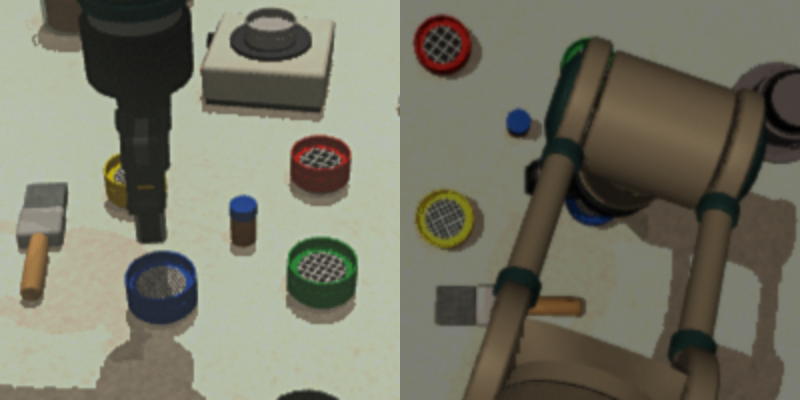

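The gripper is centred over the blue sieve in both halves of the crop, at about (160,285) and (590,205), with nothing in the way. Descending.

Emit:
play_rows([
  [[0,0.03,0,-0.001,0],[0,0.06,0,-0.001,0],[0,0.08,0,-0.001,0],[0,0.09,0,-0.001,0],[0,0.095,0,-0.001,0],[0,0.095,0,-0.001,0],[0,0.095,0,-0.001,0]],
])

```text
clock: 2.7
position: [0.469, -0.0876, 0.0078]
ee_rot: [0.709, -0.001, 0.706, -0.001]
contact_force: [-0.7, 0.5, 0.6]
width: 0.0855
```

Run:
```python
from h import *
p,d=manip.get_image("side"); cv2.imwrite("pics/s2.png",cv2.resize(p[160:310,160:310],(600,600))[:,:,::-1])
goal(.4677,-.0875,.006)
```

```text
t 2.75 pos [ 0.469  -0.0876  0.0077] tilt [ 0.0043 -0.0027 -1.    ] yaw 90.03 w 0.0853 F [-0.33  0.98  0.57]
shift [ 0.0017  0.0001 -0.0013] turn 0.03
```

View pics/s2.png

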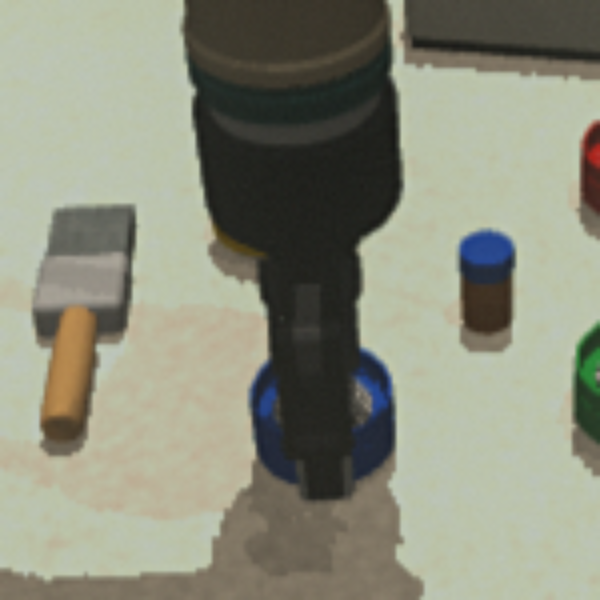

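Emit:
play_rows([
  [[1,0.0015,0,-0.001,0],[1,0.0015,0,-0.001,0],[1,0.0015,0,-0.001,0],[1,0.0015,0,-0.001,0],[1,0.0015,0,-0.001,0],[1,0.0015,0,-0.001,0],[1,0.0015,0,-0.001,0],[1,0.0015,0,-0.001,0]],
], grip_force=22)

```text
clock: 3.55
position: [0.4683, -0.0877, 0.0069]
ee_rot: [0.709, -0.001, 0.705, -0.001]
contact_force: [-0.7, 0.9, 5.6]
width: 0.0597
```

Run:
```python
from h import *
p,d=manip.get_image("side"); cv2.imwrite("pics/s3.png",cv2.resize(p[160:310,160:310],(600,600))[:,:,::-1])
goal(.4677,-.0875,.106)
```

```text
t 3.60 pos [ 0.4682 -0.0877  0.0069] tilt [ 0.0051 -0.0028 -1.    ] yaw 90.01 w 0.0593 F [-1.11  0.85  5.72]
shift [-0.0991 -0.0001 -0.    ] turn 0.01
```

View pics/s3.png

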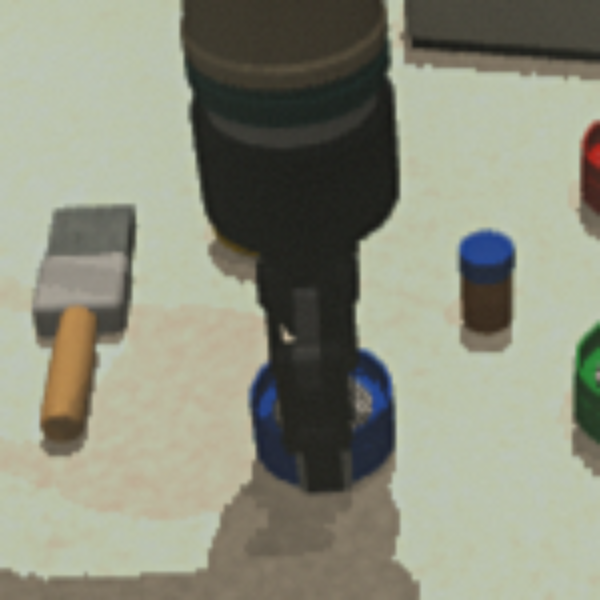

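Emit:
play_rows([
  [[1,-0.01,0,0,0],[1,-0.03,0,0,0],[1,-0.06,0,0,0],[1,-0.09,0,0,0],[1,-0.115,0,0,0],[1,-0.125,0,0,0],[1,-0.125,0,0,0]],
])

```text
clock: 4.3
position: [0.4684, -0.0876, 0.1333]
ee_rot: [0.71, -0.001, 0.704, -0.001]
contact_force: [0.5, 0.8, -1.7]
width: 0.0596
```

Run:
```python
from h import *
goal(.5985,.2792,.132)
p,d=manip.get_image("side"); cv2.imwrite("pics/s4.png",cv2.resize(p[110:310,160:360],(600,600))[:,:,::-1])
```

```text
t 4.30 pos [ 0.4684 -0.0876  0.1333] tilt [ 0.0083 -0.004  -1.    ] yaw 90.01 w 0.0596 F [ 0.51  0.78 -1.66]
shift [0.001  0.3668 0.1301] turn 0.01
```

View pics/s4.png

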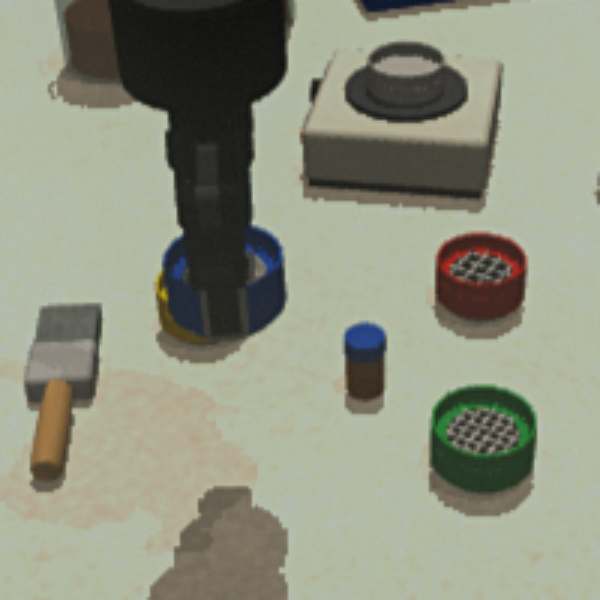

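Blue is held level at about (225,280), clear of everything. Now carrying it over the pan.

Emit:
play_rows([
  [[1,0,0.012,0.004,0],[1,0,0.045,0.016,0],[1,0,0.09,0.032,0],[1,0,0.135,0.048,0],[1,0,0.18,0.064,0],[1,0,0.225,0.08,0],[1,0,0.27,0.096,0],[1,0,0.315,0.112,0],[1,0,0.35,0.124,0],[1,0,0.364,0.129,0],[1,0,0.367,0.1305,0],[1,0,0.367,0.1305,0]],
])

```text
clock: 5.55
position: [0.5968, 0.2794, 0.1301]
ee_rot: [0.708, -0.002, 0.706, -0.001]
contact_force: [0.2, -0.3, -1.2]
width: 0.0597
```

Run:
```python
from h import *
goal(.599,.2793,.079)
p,d=manip.get_image("side"); p2,d2=manip.get_image("top");cv2.imwrite("pics/s5.png",cv2.hconcat([cv2.resize(p[70:190,230:350],(400,400)),cv2.resize(p2[110:230,80:200],(400,400))])[:,:,::-1])
goal(.599,.2793,.079)
for n,P,D in(("side",p,d),("top",p2,d2)):
    m=mask(P,"blue"); W=pts(n,D); m[(np.abs(W[...,0]-.6)>.05)|(np.abs(W[...,1]-.28)>.05)|~np.isfinite(W[...,0])]=0
    Q=W[m>0]
    if len(Q)>10:
        zt=np.percentile(Q[:,2],90);T=Q[abs(Q[:,2]-zt)<.004];print(n,len(T),zt,circ(T[:,:2]))
```

```text
t 5.55 pos [0.5968 0.2794 0.1301] tilt [ 0.0026 -0.0047 -1.    ] yaw 90.04 w 0.0597 F [ 0.16 -0.32 -1.19]
shift [0.0511 0.0002 0.002 ] turn 0.04
t 5.65 pos [0.597  0.2782 0.131 ] tilt [ 0.0036 -0.0044 -1.    ] yaw 89.95 w 0.0593 F [-0.21 -0.94 -0.55]
shift [0.052  0.0013 0.0018] turn -0.05
side 23 0.16116404759057615 (array([0.59703696, 0.27950215]), np.float64(0.029028388659206136))
top 8 0.1601702588656163 (array([0.57942307, 0.28265074]), np.float64(0.012472484066798076))
```

View pics/s5.png

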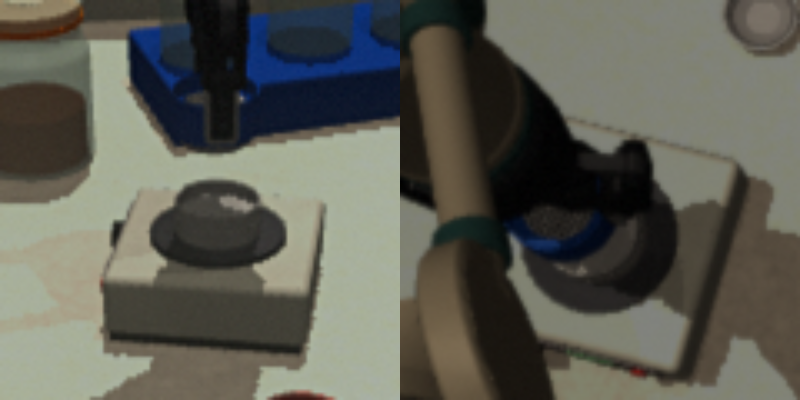

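Blue hangs over the pan, at (220,100) in the side crop. Lowering it, with the correction included.

Emit:
play_rows([
  [[1,0.01,0.0008,0.002,0],[1,0.025,0.0008,0.002,0],[1,0.035,0.0008,0.002,0],[1,0.04,0.0008,0.002,0],[1,0.043,0.0008,0.002,0],[1,0.046,0.0008,0.002,0],[1,0.048,0.0008,0.002,0],[1,0.048,0.0008,0.002,0]],
])

```text
clock: 6.45
position: [0.5992, 0.2788, 0.083]
ee_rot: [0.708, -0.001, 0.706, -0.002]
contact_force: [0.6, -0.1, -1.4]
width: 0.0595
```

Run:
```python
from h import *
goal(.599,.2793,.079)
p,d=manip.get_image("side"); p2,d2=manip.get_image("top");cv2.imwrite("pics/s6.png",cv2.hconcat([cv2.resize(p[70:190,230:350],(400,400)),cv2.resize(p2[110:230,80:200],(400,400))])[:,:,::-1])
```

```text
t 6.45 pos [0.5992 0.2788 0.083 ] tilt [ 0.0036 -0.0044 -1.    ] yaw 89.95 w 0.0595 F [ 0.61 -0.12 -1.36]
shift [ 0.004   0.0005 -0.0002] turn -0.05
```

View pics/s6.png

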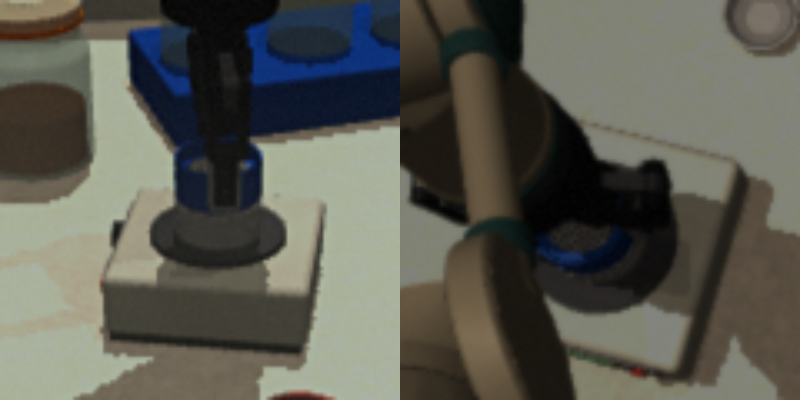

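Blue is already partly in the pan, at (218,185) in the side crop, with no contact force. Lowering the rest of the way.

Emit:
play_rows([
  [[1,0.002,0.0003,0,0],[1,0.004,0.0003,0,0],[1,0.005,0.0003,0,0],[1,0.005,0.0003,0,0]],
])

```text
clock: 6.95
position: [0.5995, 0.2793, 0.079]
ee_rot: [0.709, -0.001, 0.705, -0.002]
contact_force: [-1.4, -1.1, 3.6]
width: 0.0594
```

Emit:
play_rows([
  [[0,0,0,0,0],[0,0,0,0,0],[0,0,0,0,0],[0,0,0,0,0],[0,0,0,0,0],[0,-0.01,0,0,0],[0,-0.04,0,0,0],[0,-0.08,0,0,0],[0,-0.1,0,0,0]],
])

```text
clock: 7.85
position: [0.6006, 0.2803, 0.1834]
ee_rot: [0.711, -0.0, 0.703, -0.001]
contact_force: [-0.0, 0.5, 0.5]
width: 0.0854
```

```bash
cat >> h.py <<'E'
def ring(n,P,D,col,c,rad=.05,zmin=.02):
    m=mask(P,col); W=pts(n,D); m[~np.isfinite(W[...,0])|(np.hypot(W[...,0]-c[0],W[...,1]-c[1])>rad)|(W[...,2]<zmin)]=0
    Q=W[m>0]
    if len(Q)<10: print(n,col,"few",len(Q)); return
    zt=np.percentile(Q[:,2],90);T=Q[abs(Q[:,2]-zt)<.004];k,r=circ(T[:,:2]);print(n,col,len(T),"z %.4f"%zt,"c",np.round(k,4),"r %.4f"%r)
E
python3 - <<'E'
from h import *
goal(.443,.0667,.19)
p,d=manip.get_image("side"); p2,d2=manip.get_image("top");cv2.imwrite("pics/s7.png",cv2.hconcat([cv2.resize(p[70:190,230:350],(400,400)),cv2.resize(p2[110:230,80:200],(400,400))])[:,:,::-1])
ring("side",p,d,"blue",(.599,.279),.04); ring("top",p2,d2,"blue",(.599,.279),.04)
E
```

```text
t 7.85 pos [0.6006 0.2803 0.1834] tilt [ 0.0103 -0.002  -0.9999] yaw 89.96 w 0.0854 F [-0.    0.51  0.54]
shift [-0.0078 -0.2137 -0.1574] turn -0.04
side blue 17 z 0.1097 c [0.5999 0.2784] r 0.0290
top blue 24 z 0.1084 c [0.5985 0.2791] r 0.0285
```

View pics/s7.png

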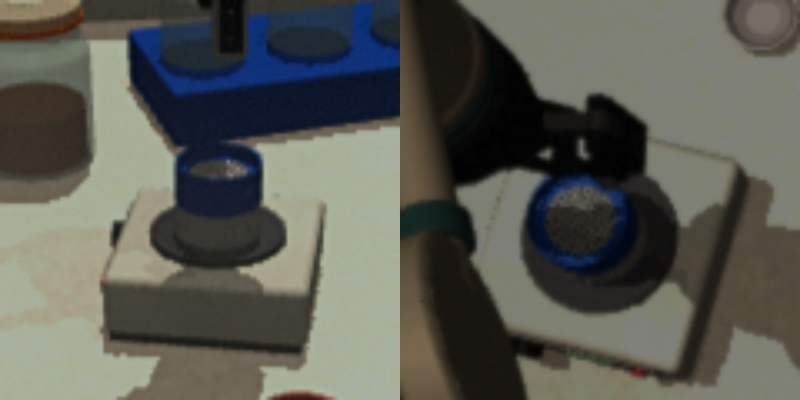

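Blue sits in the pan, at (218,180) in the side crop. Its rim measures 109 mm against 108 mm expected, and it is centred. Now yellow.

Emit:
play_rows([
  [[0,0,-0.02,-0.015,0],[0,0,-0.055,-0.04,0],[0,0,-0.09,-0.066,0],[0,0,-0.125,-0.092,0],[0,0,-0.16,-0.118,0],[0,0.02,-0.19,-0.14,0],[0,0.05,-0.208,-0.154,0],[0,0.075,-0.2137,-0.158,0],[0,0.082,-0.2137,-0.158,0],[0,0.082,-0.2137,-0.158,0],[0,0.082,-0.2137,-0.158,0]],
])

```text
clock: 9.05
position: [0.4457, 0.0674, 0.1008]
ee_rot: [0.712, -0.0, 0.702, -0.0]
contact_force: [-0.0, 0.4, 0.5]
width: 0.0855
```

Run:
```python
from h import *
goal(.443,.0667,.007)
```

```text
t 9.05 pos [0.4457 0.0674 0.1008] tilt [ 1.490e-02 -7.000e-04 -9.999e-01] yaw 89.99 w 0.0855 F [-0.02  0.4   0.46]
shift [ 0.0937 -0.0006 -0.0041] turn -0.01
```

Emit:
play_rows([
  [[0,0.03,-0.0006,-0.002,0],[0,0.06,-0.0006,-0.003,0],[0,0.08,-0.0006,-0.004,0],[0,0.09,-0.0006,-0.004,0],[0,0.094,-0.0006,-0.004,0],[0,0.094,-0.0006,-0.004,0],[1,0.094,-0.0006,-0.004,0],[1,0.094,-0.0006,-0.004,0],[1,0.094,-0.0006,-0.004,0],[1,0.094,-0.0006,-0.004,0],[1,0.094,-0.0006,-0.004,0],[1,0.094,-0.0006,-0.004,0]],
])

```text
clock: 10.25
position: [0.444, 0.0668, 0.0078]
ee_rot: [0.713, -0.0, 0.701, -0.0]
contact_force: [-0.0, 0.8, 6.2]
width: 0.0596
```

Run:
```python
from h import *
goal(.443,.0667,.13)
p,d=manip.get_image("side"); p2,d2=manip.get_image("top");cv2.imwrite("pics/s8.png",cv2.hconcat([cv2.resize(p[140:260,170:290],(400,400)),cv2.resize(p2[200:320,180:300],(400,400))])[:,:,::-1])
ring("side",p,d,"yellow",(.443,.067),.04); ring("top",p2,d2,"yellow",(.443,.067),.04)
```

```text
t 10.25 pos [0.444  0.0668 0.0078] tilt [ 1.750e-02 -6.000e-04 -9.998e-01] yaw 89.99 w 0.0596 F [-0.04  0.8   6.17]
shift [-0.1222 -0.0002  0.0011] turn -0.01
side yellow 37 z 0.0370 c [0.443  0.0663] r 0.0287
top yellow few 0
```

View pics/s8.png

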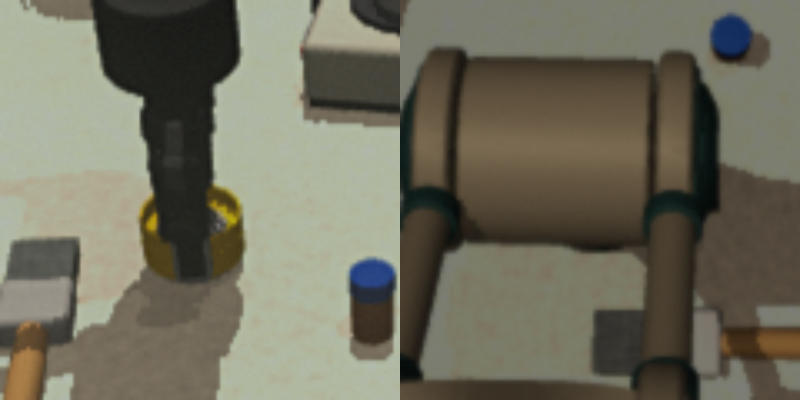

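Yellow is gripped (width 59.6 mm), upright at (193,235) in the side crop.

Run:
```python
from h import *
goal(.444,.0667,.165)
goal(.600,.2793,.165)
```

```text
t 10.35 pos [0.444  0.0668 0.0078] tilt [ 1.740e-02 -6.000e-04 -9.998e-01] yaw 89.98 w 0.0594 F [-0.86  0.48  6.28]
shift [-0.1571 -0.0002  0.0027] turn -0.02
t 10.35 pos [0.444  0.0668 0.0078] tilt [ 1.740e-02 -6.000e-04 -9.998e-01] yaw 89.98 w 0.0594 F [-0.86  0.48  6.28]
shift [-0.1545  0.2125  0.1586] turn -0.02
```

Emit:
play_rows([
  [[1,-0.015,0,0,0],[1,-0.05,0,0.001,0],[1,-0.09,0,0.002,0],[1,-0.125,0.01,0.01,0],[1,-0.148,0.035,0.029,0],[1,-0.156,0.07,0.055,0],[1,-0.156,0.105,0.081,0],[1,-0.156,0.14,0.106,0],[1,-0.155,0.175,0.131,0],[1,-0.155,0.2,0.15,0],[1,-0.155,0.211,0.1575,0],[1,-0.155,0.2125,0.1586,0]],
])

```text
clock: 11.55
position: [0.6001, 0.2802, 0.1648]
ee_rot: [0.713, -0.001, 0.701, 0.0]
contact_force: [-0.9, 0.5, -1.3]
width: 0.0593
```

Run:
```python
from h import *
goal(.600,.2793,.112)
p,d=manip.get_image("side"); cv2.imwrite("pics/s9.png",cv2.resize(p[30:190,220:380],(600,600))[:,:,::-1])
ring("side",p,d,"yellow",(.6,.28),.045,.12)
goal(.600,.2793,.112)
```

```text
t 11.55 pos [0.6001 0.2802 0.1648] tilt [ 1.670e-02 -9.000e-04 -9.999e-01] yaw 90.06 w 0.0593 F [-0.89  0.47 -1.28]
shift [ 0.0528 -0.0009 -0.001 ] turn 0.06
side yellow 47 z 0.1934 c [0.5995 0.2798] r 0.0285
t 11.60 pos [0.5995 0.2793 0.1649] tilt [ 0.016  -0.0016 -0.9999] yaw 90.03 w 0.0595 F [-0.17  0.02 -2.19]
shift [ 0.0529  0.0001 -0.0003] turn 0.03
```

View pics/s9.png

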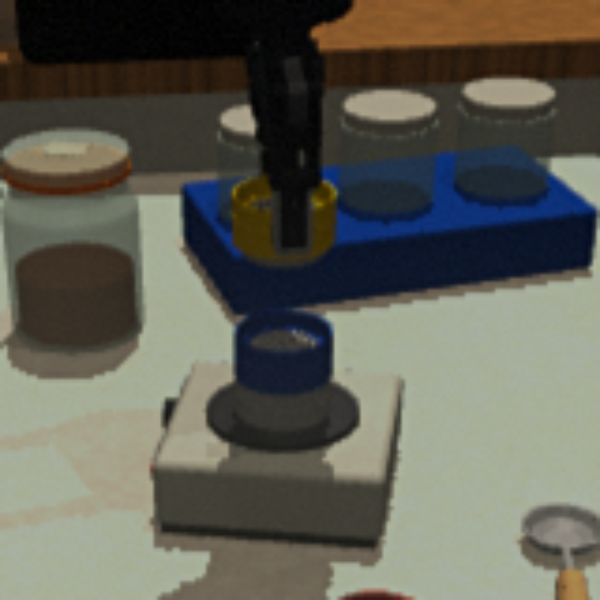

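Yellow hangs centred over blue, at (285,220) above (285,350). Lowering it.

Emit:
play_rows([
  [[1,0.012,0,0,0],[1,0.03,0,0,0],[1,0.042,0,0,0],[1,0.047,0,-0.0003,0],[1,0.05,0,-0.0003,0],[1,0.052,0,-0.0003,0],[1,0.054,0,-0.0003,0],[1,0.055,0,-0.0003,0],[1,0.056,0,-0.0003,0],[1,0.057,0,-0.0003,0],[1,0.0575,0,-0.0003,0]],
])

```text
clock: 12.7
position: [0.6002, 0.2793, 0.1079]
ee_rot: [0.713, -0.001, 0.701, -0.0]
contact_force: [-1.1, 0.3, 3.5]
width: 0.059
```

Run:
```python
from h import *
goal(.600,.2793,.108)
p,d=manip.get_image("side"); cv2.imwrite("pics/s10.png",cv2.resize(p[60:180,230:350],(600,600))[:,:,::-1])
```

```text
t 12.70 pos [0.6002 0.2793 0.1079] tilt [ 0.0165 -0.0013 -0.9999] yaw 90.03 w 0.0590 F [-1.07  0.3   3.52]
shift [-0.0001  0.     -0.0002] turn 0.03
```

View pics/s10.png

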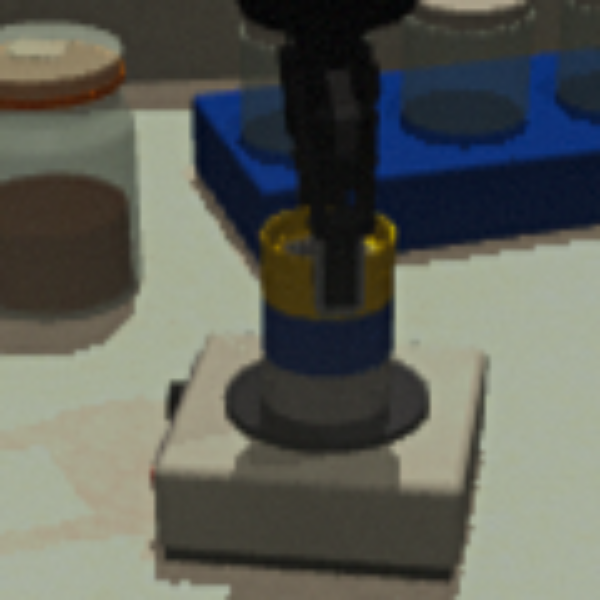

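Yellow is seated on blue, with the joint visible at (330,310) and contact force of +3.5 N at the expected height. Releasing.

Emit:
play_rows([
  [[0,0,0,0,0],[0,0,0,0,0],[0,0,0,0,0],[0,0,0,0,0],[0,0,0,0,0],[0,-0.01,0,0,0],[0,-0.04,0,0,0],[0,-0.08,0,0,0],[0,-0.1,0,0,0]],
])

```text
clock: 13.65
position: [0.6001, 0.28, 0.2124]
ee_rot: [0.715, 0.0, 0.699, 0.0]
contact_force: [1.7, 0.4, 0.1]
width: 0.0853
```

Run:
```python
from h import *
p,d=manip.get_image("side"); p2,d2=manip.get_image("top");cv2.imwrite("pics/s11.png",cv2.hconcat([cv2.resize(p[70:190,230:350],(400,400)),cv2.resize(p2[110:230,80:200],(400,400))])[:,:,::-1])
ring("side",p,d,"yellow",(.599,.279),.04,.1); ring("top",p2,d2,"yellow",(.599,.279),.04,.1)
goal(.6273,.0735,.11)
```

```text
side yellow 57 z 0.1370 c [0.5993 0.2791] r 0.0288
top yellow 45 z 0.1367 c [0.5985 0.2789] r 0.0288
t 13.75 pos [0.6008 0.2803 0.213 ] tilt [ 0.0252  0.0017 -0.9997] yaw 90.03 w 0.0856 F [-0.65  1.53 -0.17]
shift [ 0.1033 -0.207   0.0238] turn 0.03
```

View pics/s11.png

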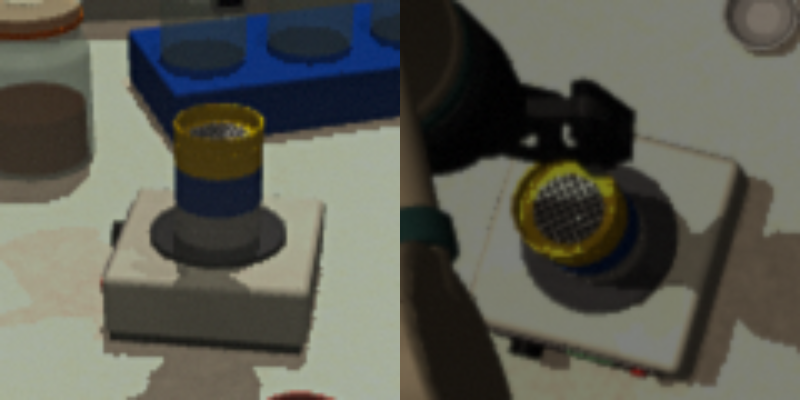

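Yellow is seated: its rim measures 137 mm against 136 mm expected, centred, at (218,140) in the side crop. Now red.

Emit:
play_rows([
  [[0,0,-0.015,0.002,0],[0,0,-0.05,0.005,0],[0,0,-0.09,0.009,0],[0,0.01,-0.13,0.013,0],[0,0.035,-0.165,0.018,0],[0,0.065,-0.19,0.022,0],[0,0.09,-0.204,0.0238,0],[0,0.1,-0.207,0.0238,0],[0,0.103,-0.207,0.0238,0],[0,0.103,-0.207,0.0238,0]],
])

```text
clock: 14.75
position: [0.6271, 0.0739, 0.1102]
ee_rot: [0.716, 0.0, 0.698, 0.001]
contact_force: [-0.5, -0.0, -0.6]
width: 0.0853
```

Run:
```python
from h import *
goal(.6275,.0735,.0075)
p,d=manip.get_image("side"); cv2.imwrite("pics/s12.png",cv2.resize(p[130:250,260:380],(600,600))[:,:,::-1])
ring("side",p,d,"red",(.627,.0735),.04)
goal(.6275,.0735,.0075)
```

```text
t 14.75 pos [0.6271 0.0739 0.1102] tilt [ 0.0246  0.0021 -0.9997] yaw 90.05 w 0.0853 F [-0.54 -0.02 -0.6 ]
shift [ 0.1027 -0.0006 -0.0022] turn 0.05
side red 100 z 0.0363 c [0.627  0.0731] r 0.0287
t 14.80 pos [0.6277 0.0742 0.111 ] tilt [ 0.0263  0.0021 -0.9997] yaw 90.08 w 0.0850 F [ 0.14 -0.06  0.24]
shift [ 0.1035 -0.0009 -0.0029] turn 0.08
```

View pics/s12.png

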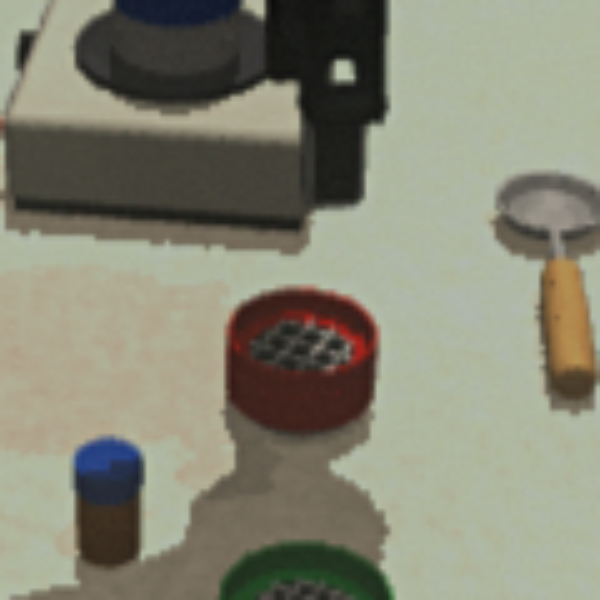

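The fingers stand above red at (300,350), and the offset seen fits the perspective of a higher point. Descending and gripping.

Emit:
play_rows([
  [[0,0.03,-0.0009,-0.001,0],[0,0.065,-0.0009,-0.002,0],[0,0.088,-0.0009,-0.003,0],[0,0.099,-0.0009,-0.003,0],[0,0.103,-0.0009,-0.003,0],[0,0.1033,-0.0009,-0.003,0],[1,0.1033,-0.0009,-0.003,0],[1,0.1033,-0.0009,-0.003,0],[1,0.1033,-0.0009,-0.003,0],[1,0.1033,-0.0009,-0.003,0],[1,0.1033,-0.0009,-0.003,0],[1,0.1033,-0.0009,-0.003,0]],
])

```text
clock: 16.0
position: [0.6285, 0.0736, 0.0095]
ee_rot: [0.717, 0.0, 0.697, 0.001]
contact_force: [-1.2, 0.5, 6.4]
width: 0.0597
```

Run:
```python
from h import *
goal(.6275,.0735,.195)
p,d=manip.get_image("side"); cv2.imwrite("pics/s13.png",cv2.resize(p[130:250,260:380],(600,600))[:,:,::-1])
ring("side",p,d,"red",(.627,.0735),.04)
goal(.600,.2793,.195)
```

```text
t 16.00 pos [0.6285 0.0736 0.0095] tilt [ 0.0294  0.0024 -0.9996] yaw 90.07 w 0.0597 F [-1.17  0.54  6.43]
shift [-0.1855  0.0003  0.0044] turn 0.07
side red 56 z 0.0363 c [0.6272 0.0727] r 0.0287
t 16.05 pos [0.6286 0.0736 0.0095] tilt [ 0.0294  0.0023 -0.9996] yaw 90.07 w 0.0598 F [-0.95  0.77  6.96]
shift [-0.1858  0.2061 -0.0229] turn 0.07
```

View pics/s13.png

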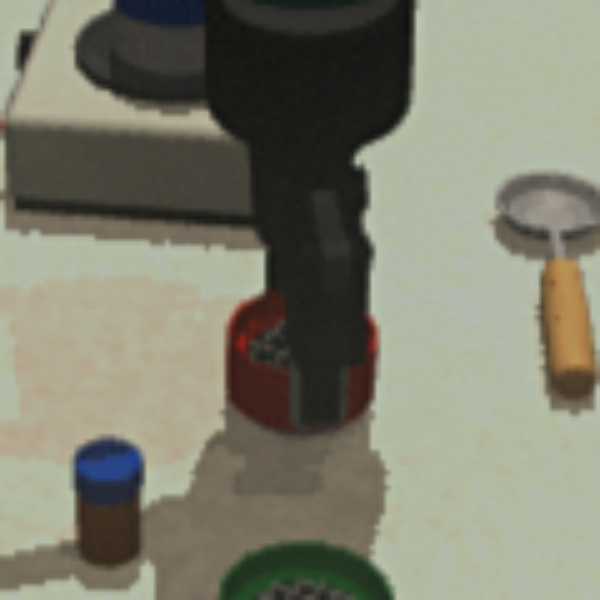

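Red is gripped (59.7 mm), at (300,360) in the picture, and upright. Lifting and carrying.

Emit:
play_rows([
  [[1,-0.015,0,0,0],[1,-0.05,0,0.001,0],[1,-0.09,0,0.002,0],[1,-0.13,0,0.002,0],[1,-0.165,0.01,0.001,0],[1,-0.182,0.035,-0.002,0],[1,-0.186,0.07,-0.007,0],[1,-0.186,0.11,-0.011,0],[1,-0.186,0.15,-0.016,0],[1,-0.186,0.185,-0.02,0],[1,-0.186,0.202,-0.022,0],[1,-0.186,0.206,-0.0225,0]],
])

```text
clock: 17.25
position: [0.5998, 0.2807, 0.1951]
ee_rot: [0.717, -0.001, 0.697, 0.002]
contact_force: [0.0, -1.4, -0.5]
width: 0.0602
```

Run:
```python
from h import *
p,d=manip.get_image("side"); cv2.imwrite("pics/s14.png",cv2.resize(p[20:180,210:370],(600,600))[:,:,::-1])
ring("side",p,d,"red",(.6,.28),.045,.15)
ring("side",p,d,"yellow",(.6,.28),.045,.1)
goal(.6006,.2793,.1375)
```

```text
side red 38 z 0.2226 c [0.5988 0.2797] r 0.0289
side yellow 64 z 0.1371 c [0.5996 0.2789] r 0.0289
t 17.30 pos [0.6    0.2799 0.195 ] tilt [ 0.0292  0.0019 -0.9996] yaw 90.16 w 0.0597 F [ 0.04 -1.04 -1.37]
shift [ 0.0575 -0.0007 -0.0011] turn 0.16
```

View pics/s14.png

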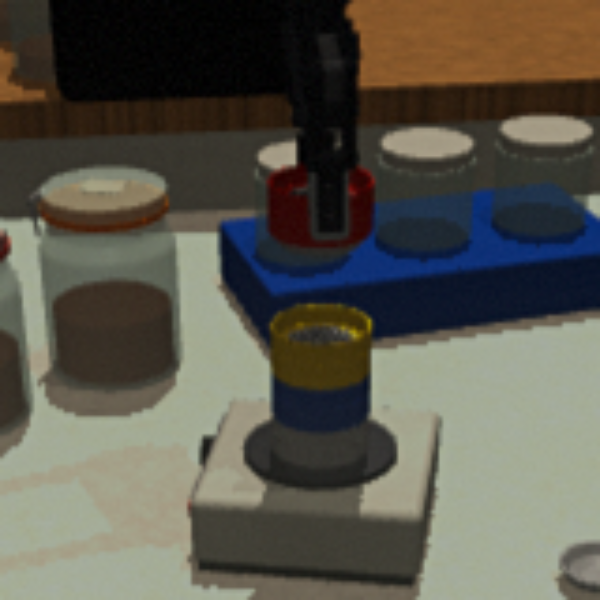

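Red hangs over the stack at (320,210), about 0.8 mm short in x, which the next move corrects.

Emit:
play_rows([
  [[1,0.012,-0.0007,0.0004,0],[1,0.03,-0.0007,0,0],[1,0.042,-0.0007,-0.0005,0],[1,0.047,-0.0007,-0.0007,0],[1,0.05,-0.0007,-0.0008,0],[1,0.052,-0.0007,-0.0009,0],[1,0.054,-0.0007,-0.0009,0],[1,0.055,-0.0007,-0.001,0],[1,0.056,-0.0007,-0.001,0],[1,0.057,-0.0007,-0.001,0],[1,0.058,-0.0007,-0.001,0]],
])

```text
clock: 18.4
position: [0.6009, 0.2794, 0.1375]
ee_rot: [0.718, -0.0, 0.696, 0.002]
contact_force: [-1.4, -0.1, 5.9]
width: 0.0596
```

Run:
```python
from h import *
goal(.6006,.2793,.1375)
p,d=manip.get_image("side"); cv2.imwrite("pics/s15.png",cv2.resize(p[50:170,230:350],(600,600))[:,:,::-1])
ring("side",p,d,"red",(.6,.28),.045,.1)
```

```text
t 18.40 pos [0.6009 0.2794 0.1375] tilt [ 0.03    0.0021 -0.9995] yaw 90.18 w 0.0596 F [-1.41 -0.06  5.89]
shift [-0.     -0.0001 -0.0003] turn 0.18
side red 40 z 0.1647 c [0.6002 0.2788] r 0.0286
```

View pics/s15.png

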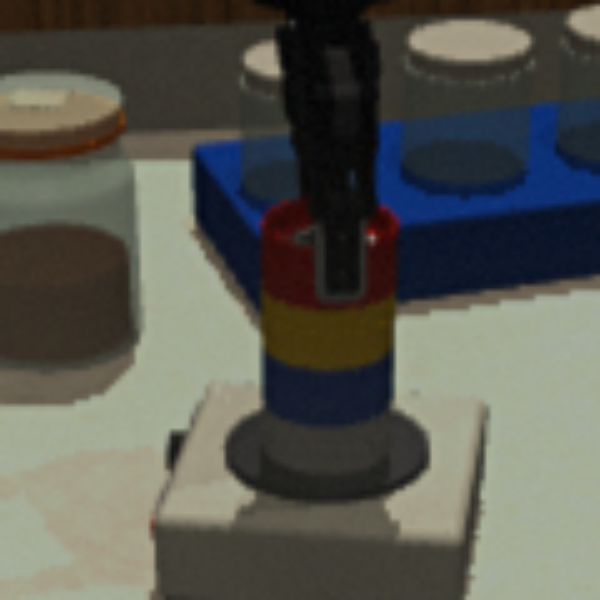

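Red is seated, with the joint at (330,300) and 6 N of contact at the expected height. Releasing.

Emit:
play_rows([
  [[0,0,0,0,0],[0,0,0,0,0],[0,0,0,0,0],[0,0,0,0,0],[0,0,0,0,0],[0,-0.01,0,0,0],[0,-0.04,0,0.001,0],[0,-0.08,0,0.002,0],[0,-0.1,0,0.003,0],[0,-0.1,0,0.003,0]],
])

```text
clock: 19.45
position: [0.6031, 0.28, 0.2428]
ee_rot: [0.721, 0.001, 0.693, 0.003]
contact_force: [0.2, -0.0, -0.3]
width: 0.0854
```

Run:
```python
from h import *
p,d=manip.get_image("side"); p2,d2=manip.get_image("top");cv2.imwrite("pics/s16.png",cv2.hconcat([cv2.resize(p[50:170,230:350],(400,400)),cv2.resize(p2[110:230,80:200],(400,400))])[:,:,::-1])
ring("side",p,d,"red",(.599,.279),.04,.13); ring("top",p2,d2,"red",(.599,.279),.04,.13)
goal(.5625,-.2872,.235)
```

```text
side red 67 z 0.1645 c [0.5995 0.2791] r 0.0289
top red 42 z 0.1643 c [0.5992 0.2794] r 0.0287
t 19.55 pos [0.6008 0.2792 0.238 ] tilt [ 0.0305  0.0023 -0.9995] yaw 90.17 w 0.0855 F [ 0.98 -0.09  0.6 ]
shift [ 0.0006 -0.5663 -0.04  ] turn 0.17
```

View pics/s16.png

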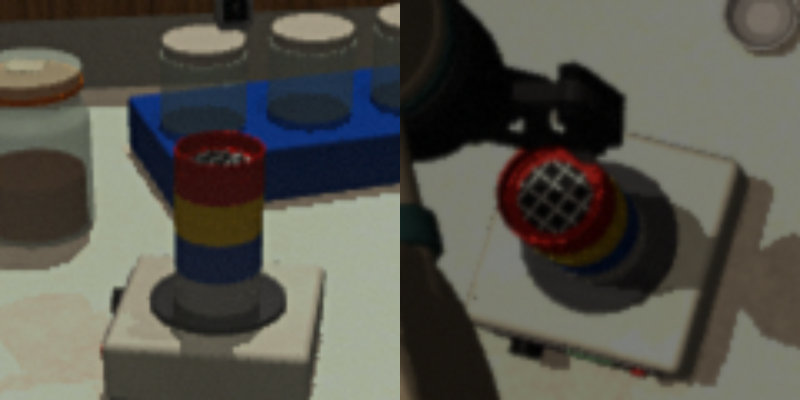

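Red is seated: its rim measures 164.4 mm against 164 mm expected, centred in both views. Going to the lid holder, leaving rows to settle.

Emit:
play_rows([
  [[0,0,-0.015,-0.001,0],[0,0,-0.055,-0.004,0],[0,0,-0.1,-0.007,0],[0,0,-0.145,-0.01,0],[0,0,-0.19,-0.013,0],[0,0,-0.235,-0.016,0],[0,0,-0.28,-0.02,0],[0,0,-0.325,-0.023,0],[0,0,-0.365,-0.026,0],[0,0,-0.395,-0.028,0],[0,0,-0.405,-0.028,0],[0,0,-0.405,-0.028,0]],
])

```text
clock: 20.75
position: [0.5729, -0.1273, 0.2349]
ee_rot: [0.717, 0.001, 0.697, 0.001]
contact_force: [-0.3, 0.7, 0.4]
width: 0.0847
```

Run:
```python
from h import *
p,d=manip.get_image("side"); W=pts("side",d)
l=(.562,-.2872)
for lab,a,b,rad in(("lid rim",.0845,.095,.05),("lid top",.079,.095,.05)):
    m=np.isfinite(W[...,0])&(np.hypot(W[...,0]-l[0],W[...,1]-l[1])<rad)&(W[...,2]>a)&(W[...,2]<b);Q=W[m][:,:2]
    print(lab,len(Q),circ(Q),cv2.minEnclosingCircle(Q.astype(np.float32)))
goal(.563,-.2872,.12)
```

```text
lid rim 269 (array([ 0.56189365, -0.28763144]), np.float64(0.028788548962507706)) ((0.5616151094436646, -0.2875145971775055), 0.03091648779809475)
lid top 745 (array([ 0.56172109, -0.28799276]), np.float64(0.02606232451600862)) ((0.5616151094436646, -0.2875145971775055), 0.03091648779809475)
t 20.80 pos [ 0.5732 -0.1259  0.2352] tilt [ 0.0284  0.0039 -0.9996] yaw 90.09 w 0.0853 F [-0.05 -0.02  1.33]
shift [ 0.1143 -0.1618 -0.0137] turn 0.09
```

Emit:
play_rows([
  [[0,0.005,-0.02,-0.002,0],[0,0.02,-0.055,-0.005,0],[0,0.04,-0.09,-0.008,0],[0,0.065,-0.125,-0.011,0],[0,0.09,-0.15,-0.013,0],[0,0.107,-0.16,-0.0143,0],[0,0.114,-0.162,-0.0143,0],[0,0.114,-0.162,-0.0143,0],[0,0.114,-0.162,-0.0143,0]],
])

```text
clock: 21.7
position: [0.5632, -0.286, 0.121]
ee_rot: [0.717, 0.0, 0.697, 0.003]
contact_force: [0.1, 0.4, -0.4]
width: 0.0857
```

Run:
```python
from h import *
p,d=manip.get_image("side"); cv2.imwrite("pics/s17.png",cv2.resize(p[230:410,225:405],(600,600))[:,:,::-1])
goal(.5624,-.287,.073)
```

```text
t 21.75 pos [ 0.5633 -0.2863  0.1215] tilt [ 0.0302  0.0033 -0.9995] yaw 90.19 w 0.0857 F [ 0.03 -0.09 -0.16]
shift [ 0.0484 -0.0009 -0.0024] turn 0.19
```

View pics/s17.png

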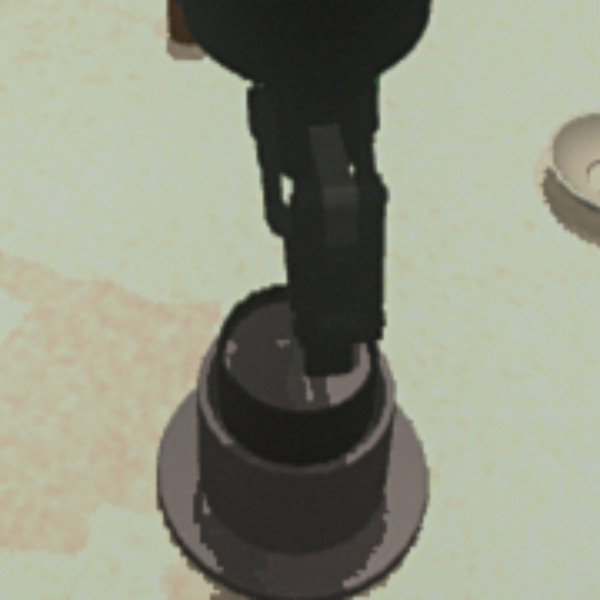

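Run:
```python
from h import *
K,R,t=cp("side")
def rayy(uv,y):
    d=R.T@np.linalg.solve(K,[uv[0],uv[1],1.]);c=-R.T@t
    return c+d*(y-c[1])/d[1]
for y in(.249,.242,.235): print(y,rayy((298,110),y))
# now: open tip at crop (328,375)
for y in(-.329,-.336,-.343): print(y,rayy((225+328*.3,230+375*.3),y))
```

```text
0.249 [0.60230999 0.249      0.14107412]
0.242 [0.60148741 0.242      0.14424427]
0.235 [0.60066483 0.235      0.14741442]
-0.329 [ 0.56532986 -0.329       0.12506271]
-0.336 [ 0.56376513 -0.336       0.13489552]
-0.343 [ 0.5622004  -0.343       0.14472834]
```

The lid's dish is at (300,350), with the gripper over it. From the pictures, at 60 mm opening the tips end about 6 mm above the TCP. TCP z = 0.068 therefore grips only the top lid's body (70–86 mm).

Emit:
play_rows([
  [[0,0.015,-0.0009,-0.001,0],[0,0.035,-0.0009,-0.002,0],[0,0.047,-0.0009,-0.0025,0],[0,0.052,-0.0009,-0.0025,0],[0,0.0535,-0.0009,-0.0025,0],[0,0.0535,-0.0009,-0.0025,0],[0,0.0535,-0.0009,-0.0025,0]],
])

```text
clock: 22.45
position: [0.563, -0.2873, 0.0688]
ee_rot: [0.718, -0.0, 0.696, 0.002]
contact_force: [-0.7, -0.8, -0.4]
width: 0.0851
```

Run:
```python
from h import *
p,d=manip.get_image("side"); cv2.imwrite("pics/s18.png",cv2.resize(p[230:410,225:405],(600,600))[:,:,::-1])
goal(.5624,-.287,.068)
```

```text
t 22.50 pos [ 0.5629 -0.2873  0.0687] tilt [ 0.0314  0.0025 -0.9995] yaw 90.19 w 0.0852 F [-0.28  0.51  0.23]
shift [ 0.0007  0.0003 -0.0006] turn 0.19
```

View pics/s18.png

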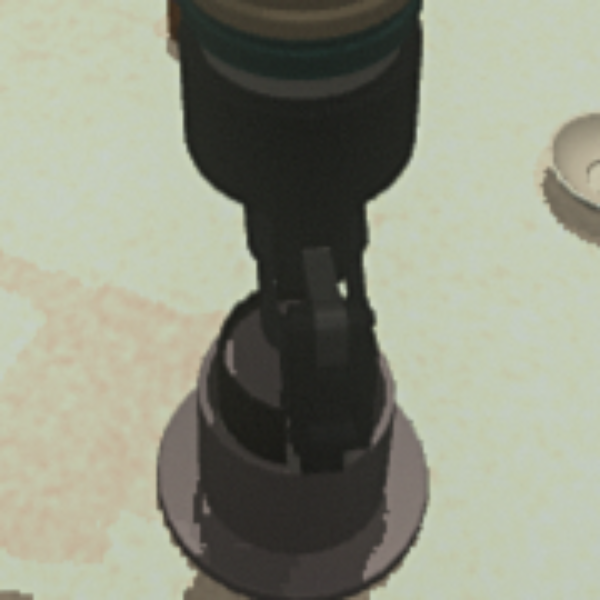

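The jaws straddle the lid: the near fingertip at (320,465) is over the tube's front edge, with no contact force. Closing gently.

Emit:
play_rows([
  [[1,0.0007,0.0003,-0.0005,0],[1,0.0007,0.0003,-0.0005,0],[1,0.0007,0.0003,-0.0005,0],[1,0.0007,0.0003,-0.0005,0],[1,0.0007,0.0003,-0.0005,0],[1,0.0007,0.0003,-0.0005,0],[1,0.0007,0.0003,-0.0005,0]],
], grip_force=22)

```text
clock: 23.2
position: [0.5625, -0.2871, 0.068]
ee_rot: [0.718, -0.0, 0.696, 0.002]
contact_force: [-0.3, -0.8, 0.0]
width: 0.0591
```

Run:
```python
from h import *
p,d=manip.get_image("side"); cv2.imwrite("pics/s19.png",cv2.resize(p[230:410,225:405],(600,600))[:,:,::-1])
goal(.5624,-.287,.13)
W=pts("side",d);l=(.562,-.2872)
m=np.isfinite(W[...,0])&(np.hypot(W[...,0]-l[0]+.014,W[...,1]-l[1])<.01);print("dish z",np.median(W[m][:,2]))
W=pts("side",np.load("side0.npy"));m=np.isfinite(W[...,0])&(np.hypot(W[...,0]-l[0]+.014,W[...,1]-l[1])<.01);print("dish z before",np.median(W[m][:,2]))
```

```text
t 23.25 pos [ 0.5625 -0.2871  0.068 ] tilt [ 0.0314  0.0025 -0.9995] yaw 90.18 w 0.0590 F [ 0.02 -1.05  0.44]
shift [-0.062   0.0002  0.0019] turn 0.18
dish z 0.07740993638630825
dish z before 0.0783086279689326
```

View pics/s19.png

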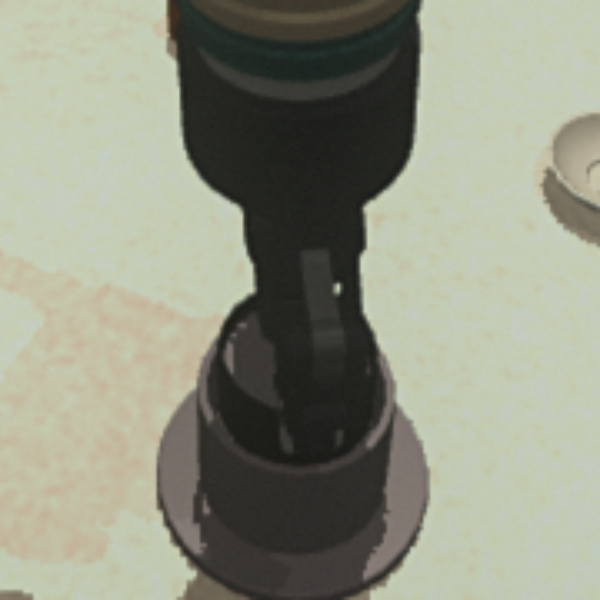

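The lid is gripped at 59 mm, with its dish about 1 mm lower than before (soft spring). Lifting straight and slowly.

Emit:
play_rows([
  [[1,-0.004,0,0,0],[1,-0.01,0,0.0003,0],[1,-0.018,0,0.0005,0],[1,-0.028,0,0.0009,0],[1,-0.04,0,0.0012,0],[1,-0.053,0,0.0016,0],[1,-0.062,0,0.0019,0],[1,-0.065,0,0.002,0],[1,-0.065,0,0.002,0],[1,-0.065,0,0.002,0]],
])

```text
clock: 24.25
position: [0.5621, -0.287, 0.1327]
ee_rot: [0.718, -0.0, 0.696, 0.002]
contact_force: [0.1, 0.1, -0.9]
width: 0.0592
```

Run:
```python
from h import *
p,d=manip.get_image("side"); cv2.imwrite("pics/s20.png",cv2.resize(p[200:410,210:420],(600,600))[:,:,::-1])
goal(.602,.2793,.235)
W=pts("side",d)
m=np.isfinite(W[...,0])&(np.hypot(W[...,0]-.562,W[...,1]+.2872)<.05)&(W[...,2]>.1)&(W[...,2]<.165)
Q=W[m]; print(np.round(np.percentile(Q[:,2],[1,10,50,90]),4))
for col in (.535,.54,.545,.55,.585,.59):
    q=Q[abs(Q[:,0]-col)<.0025]; print(col,len(q),np.round(np.percentile(q[:,2],[2,50,98]),4) if len(q)>5 else "")
```

```text
t 24.30 pos [ 0.5621 -0.287   0.1324] tilt [ 0.0304  0.0032 -0.9995] yaw 90.18 w 0.0591 F [-0.19  1.05 -1.02]
shift [-0.0995  0.5665  0.0448] turn 0.18
[0.1352 0.1401 0.1431 0.1541]
0.535 124 [0.1358 0.1445 0.1514]
0.54 150 [0.1361 0.1424 0.1511]
0.545 176 [0.1361 0.1423 0.1507]
0.55 192 [0.1361 0.1423 0.1565]
0.585 29 [0.1348 0.1443 0.1509]
0.59 32 [0.1373 0.1494 0.1513]
```

View pics/s20.png

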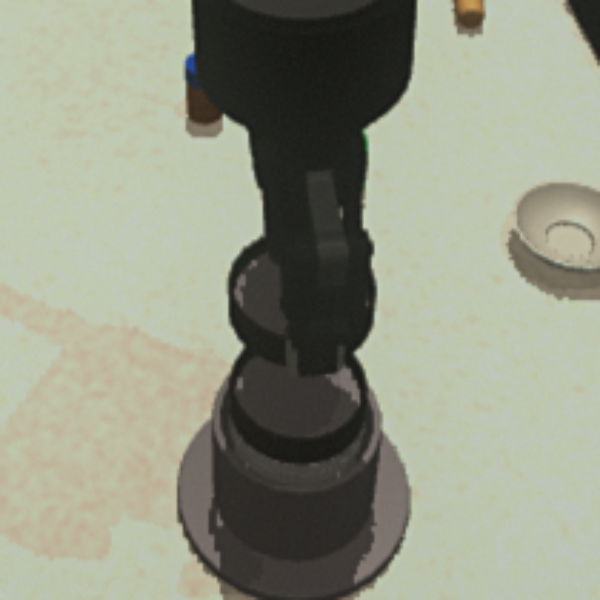

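```bash
cat >> h.py <<'E'
def lidring(d,c,zl,zh,n="side"):
    W=pts(n,d); m=np.isfinite(W[...,0])&(np.hypot(W[...,0]-c[0],W[...,1]-c[1])<.034)&(W[...,2]>zl)&(W[...,2]<zh)
    Q=W[m]
    for _ in range(4):
        k,r=circ(Q[:,:2]); e=abs(np.hypot(*(Q[:,:2]-k).T)-.0287); Q=Q[e<.003]
    print("lid ring",len(Q),"z %.4f"%np.median(Q[:,2]),np.round(k,4),"r %.4f"%r)
E
python3 - <<'E'
from h import *
p,d=manip.get_image("side"); goal(.602,.2793,.235)
lidring(d,(.562,-.287),.148,.154)
E
```

```text
t 24.35 pos [ 0.562  -0.287   0.1323] tilt [ 0.0302  0.0033 -0.9995] yaw 90.18 w 0.0590 F [ 0.25  0.62 -0.68]
shift [-0.0996  0.5665  0.0448] turn 0.18
lid ring 174 z 0.1500 [ 0.5615 -0.2867] r 0.0291
```

The lid is held level at (300,290). The second lid rose into place and stayed, at (300,400). Carrying in two moves.

Emit:
play_rows([
  [[1,-0.015,0,0,0],[1,-0.045,0.005,0.002,0],[1,-0.075,0.025,0.004,0],[1,-0.095,0.06,0.007,0],[1,-0.1,0.1,0.01,0],[1,-0.1,0.14,0.013,0],[1,-0.1,0.18,0.016,0],[1,-0.1,0.22,0.019,0],[1,-0.1,0.255,0.022,0],[1,-0.1,0.275,0.024,0],[1,-0.1,0.28,0.024,0],[1,-0.1,0.28,0.024,0]],
])

```text
clock: 25.55
position: [0.5819, -0.0069, 0.2334]
ee_rot: [0.717, -0.001, 0.697, 0.003]
contact_force: [0.2, 0.1, -1.6]
width: 0.059
```

Run:
```python
from h import *
goal(.5998,.2793,.235)
```

```text
t 25.55 pos [ 0.5819 -0.0069  0.2334] tilt [ 0.0293  0.0028 -0.9996] yaw 90.27 w 0.0590 F [ 0.25  0.09 -1.55]
shift [-2.000e-04  2.862e-01  1.930e-02] turn 0.27
```

Emit:
play_rows([
  [[1,0,0.015,0.001,0],[1,0,0.045,0.003,0],[1,0,0.085,0.006,0],[1,0,0.125,0.008,0],[1,0,0.165,0.011,0],[1,0,0.205,0.014,0],[1,0,0.245,0.017,0],[1,0,0.275,0.019,0],[1,0,0.285,0.0193,0],[1,0,0.2862,0.0193,0],[1,0,0.2862,0.0193,0],[1,0,0.2862,0.0193,0]],
])

```text
clock: 26.75
position: [0.6, 0.2776, 0.2348]
ee_rot: [0.717, -0.0, 0.697, 0.002]
contact_force: [-0.6, 0.2, -0.5]
width: 0.0594
```

Run:
```python
from h import *
p,d=manip.get_image("side"); cv2.imwrite("pics/s21.png",cv2.resize(p[0:160,220:380],(600,600))[:,:,::-1])
lidring(d,(.5995,.279),.247,.258); ring("side",p,d,"red",(.599,.279),.04,.13)
goal(.5998,.2793,.1625)
```

```text
lid ring 112 z 0.2510 [0.6002 0.2767] r 0.0290
side red 78 z 0.1649 c [0.6    0.2786] r 0.0289
t 26.80 pos [0.6    0.2777 0.2349] tilt [ 0.0293  0.0021 -0.9996] yaw 90.16 w 0.0591 F [-0.54  0.3  -0.38]
shift [ 0.0724  0.0015 -0.0023] turn 0.16
```

View pics/s21.png

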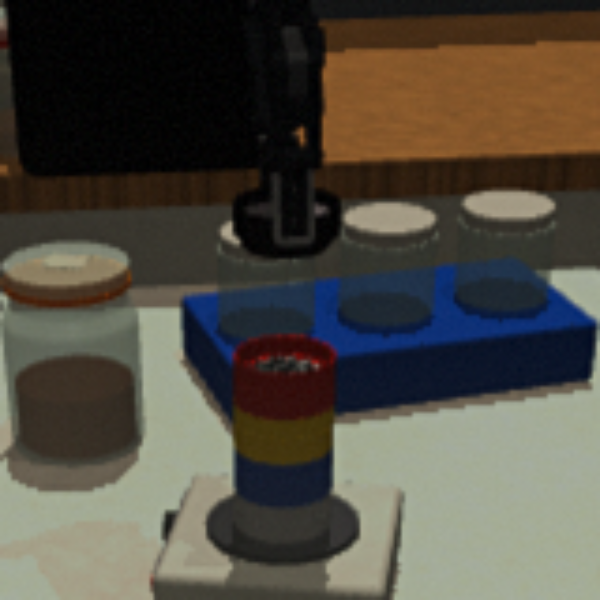

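The lid is over the stack at (285,225), 1.9 mm short in y. Correcting it and stopping just above red's rim to check.

Emit:
play_rows([
  [[1,0.01,0.0016,-0.0004,0],[1,0.025,0.0016,-0.001,0],[1,0.04,0.0016,-0.0014,0],[1,0.051,0.0016,-0.0017,0],[1,0.056,0.0016,-0.0019,0],[1,0.057,0.0016,-0.0019,0],[1,0.057,0.0016,-0.0019,0],[1,0.057,0.0016,-0.0019,0]],
])

```text
clock: 27.6
position: [0.6003, 0.2796, 0.1787]
ee_rot: [0.718, -0.0, 0.696, 0.002]
contact_force: [0.2, -0.2, 0.1]
width: 0.059
```

Run:
```python
from h import *
p,d=manip.get_image("side"); cv2.imwrite("pics/s22.png",cv2.resize(p[30:150,230:350],(600,600))[:,:,::-1])
lidring(d,(.5995,.279),.19,.2)
goal(.5998,.2793,.1625)
```

```text
lid ring 120 z 0.1945 [0.6005 0.2789] r 0.0288
t 27.65 pos [0.6002 0.2796 0.1787] tilt [ 0.0307  0.0027 -0.9995] yaw 90.16 w 0.0594 F [-0.1  -0.12 -0.36]
shift [ 0.0162 -0.0003 -0.0009] turn 0.16
```

View pics/s22.png

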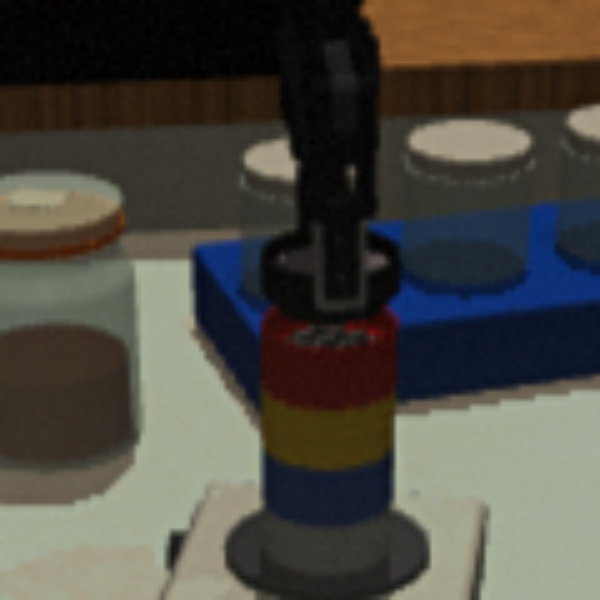

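The lid is just above red's rim and within 1 mm of its axis, at (330,280). Lowering it slowly.

Emit:
play_rows([
  [[1,0.003,0,-0.0006,0],[1,0.005,0,-0.0007,0],[1,0.007,0,-0.0007,0],[1,0.009,0,-0.0008,0],[1,0.011,0,-0.0008,0],[1,0.013,0,-0.0009,0],[1,0.0145,0,-0.0009,0],[1,0.0155,0,-0.0009,0],[1,0.016,0,-0.0009,0],[1,0.016,0,-0.0009,0]],
])

```text
clock: 28.65
position: [0.5998, 0.2796, 0.1629]
ee_rot: [0.718, -0.0, 0.696, 0.002]
contact_force: [-1.0, -0.5, 0.4]
width: 0.059
```

Run:
```python
from h import *
p,d=manip.get_image("side"); cv2.imwrite("pics/s23.png",cv2.resize(p[30:150,230:350],(600,600))[:,:,::-1])
lidring(d,(.5995,.279),.174,.19)
goal(.5998,.2793,.1625)
```

```text
lid ring 125 z 0.1785 [0.6    0.2789] r 0.0288
t 28.70 pos [0.5998 0.2796 0.1629] tilt [ 0.0309  0.0027 -0.9995] yaw 90.16 w 0.0590 F [ 0.31 -0.27 -0.18]
shift [ 0.0004 -0.0003 -0.    ] turn 0.16
```

View pics/s23.png

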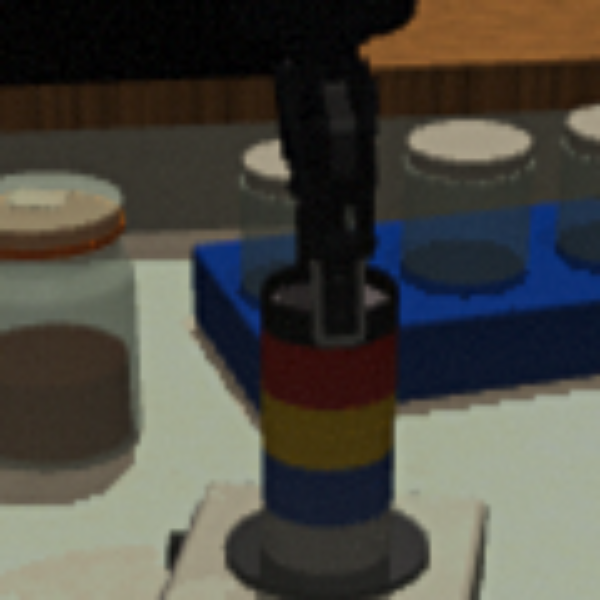

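Emit:
play_rows([
  [[1,0.0007,0,0,0],[1,0.0014,0,0,0],[1,0.0018,0,0,0],[1,0.0018,0,0,0]],
])

```text
clock: 29.1
position: [0.6001, 0.2796, 0.1627]
ee_rot: [0.719, 0.0, 0.696, 0.002]
contact_force: [-2.2, -1.2, 7.1]
width: 0.059
```

Contact of 7 N shows the shoulder is on the rim. Releasing and withdrawing.

Emit:
play_rows([
  [[0,0,0,0,0],[0,0,0,0,0],[0,0,0,0,0],[0,0,0,0,0],[0,0,0,0,0],[0,-0.01,0,0,0],[0,-0.03,0,0.001,0],[0,-0.06,0,0.002,0],[0,-0.09,0,0.003,0],[0,-0.1,0,0.003,0],[0,-0.1,0,0.003,0],[0,-0.1,0,0.003,0]],
])

```text
clock: 30.3
position: [0.5992, 0.2792, 0.2617]
ee_rot: [0.718, -0.0, 0.696, 0.002]
contact_force: [0.1, -0.0, 0.0]
width: 0.0856
```

Run:
```python
from h import *
p,d=manip.get_image("side"); p2,d2=manip.get_image("top");cv2.imwrite("pics/s24.png",cv2.hconcat([cv2.resize(p[40:160,230:350],(400,400)),cv2.resize(p2[110:230,80:200],(400,400))])[:,:,::-1])
lidring(d,(.5995,.279),.177,.19);lidring(d2,(.5995,.279),.177,.19,"top")
W=pts("side",d)
m=np.isfinite(W[...,0])&(np.hypot(W[...,0]-.5995,W[...,1]-.279)<.031)&(W[...,2]>.177)&(W[...,2]<.19)
Q=W[m];A=np.c_[Q[:,:2]-[.5995,.279],np.ones(len(Q))];print("plane slope",np.linalg.lstsq(A,Q[:,2],rcond=None)[0])
ring("side",p,d,"green",(.604,-.082),.04);ring("top",p2,d2,"green",(.604,-.082),.04)
for c,z in(("red",.14),("yellow",.115),("blue",.09)):
    mm=mask(p,c)>0; mm&=np.isfinite(W[...,0])&(np.hypot(W[...,0]-.5995,W[...,1]-.279)<.045)&(W[...,2]>.07); q=W[mm]; k,r=circ(q[:,:2]); print(c,len(q),np.round(k,4),round(r,4),np.round(np.percentile(q[:,2],[3,97]),4))
goal(.6,.28,.3)
```

```text
lid ring 124 z 0.1798 [0.6003 0.2786] r 0.0287
lid ring 111 z 0.1799 [0.5995 0.2794] r 0.0288
plane slope [-0.0112944   0.00467898  0.17962714]
side green 28 z 0.0370 c [ 0.6046 -0.0822] r 0.0283
top green 39 z 0.0361 c [ 0.6046 -0.0816] r 0.0284
red 127 [0.5993 0.2756] 0.0261 [0.1383 0.162 ]
yellow 61 [0.5998 0.2773] 0.0281 [0.1101 0.1343]
blue 6 [0.5996 0.2805] 0.0292 [0.1083 0.1829]
t 30.40 pos [0.5989 0.279  0.2608] tilt [ 0.0291  0.0019 -0.9996] yaw 90.16 w 0.0852 F [-0.15 -0.56 -0.36]
shift [-0.0392  0.001   0.0022] turn 0.16
```

View pics/s24.png

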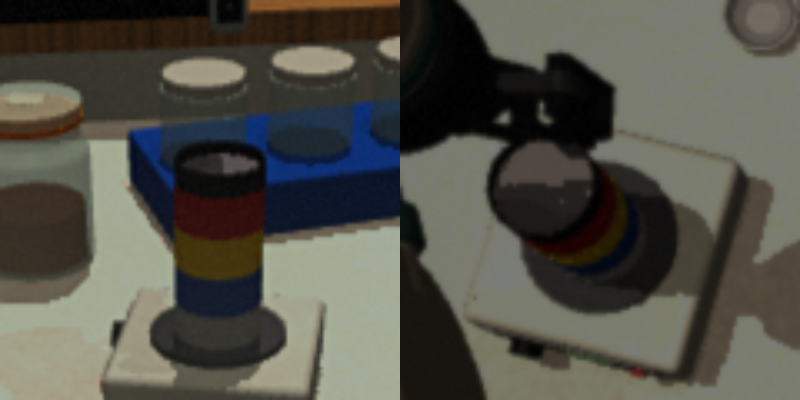

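The full stack (black, red, yellow, blue) stands straight at (218,230). The lid's rim measures 180 mm, exactly as expected, and its centre is on the axis. Green has not moved, and the gripper is open, 80 mm above the stack. Handing in.

```bash
python3 -c "
from rig import manip
print(manip.sign_off())"
```

```text
the job is handed in; nothing more can be done
None
```

The stack is built on the shaker in the order you asked for: blue, yellow, red, then the top lid from the holder. I handed it in at about 30 s of the 118 s allowed. The hand-in gives no verdict, so these are my own last checks:

- **Heights:** as each piece was placed, its rim measured 109, 137, 164 and 180 mm above the table, bottom to top. The expected values are 108, 136, 164 and 180 mm.
- **Centring:** each piece is within about 1 mm of the stack axis. The two cameras differ by up to 0.8 mm.
- **Tilt of the lid:** the fitted slope is about 0.012 rad, against the limit of 0.07 rad.
- **Forces:** putting the pieces down gave contact forces of about 4 to 7 N.
- **Green sieve:** it is within 1 mm of where it started.
- **Gripper:** it is open and about 80 mm above the stack, touching nothing.

Two checks were weaker. The tool's tilt drifted to about 0.03 rad during the job, but each piece was gripped and put down at nearly the same tilt, so it did not show in the stack. In the last picture, centre fits on the sides of the lower sieves were unreliable because few points are visible there. For those sieves I rely on the rim measurements taken right after each was placed, and on the stack looking straight in both pictures.

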